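# Switch the line selector to the yellow line and confirm

### The job

Push the red tab of the line selector round, without pinching it, until its pointer points squarely at the yellow cap. Only then press the orange confirm button right down and let it spring back. Leave everything else on the bench where it stands.

Things in the scene. Friction and masses are not known exactly. Their poses are not given: they have to be found in the camera images.
- selector (a joint): dial angle in rad, growing anticlockwise seen from above; 0 with the tab towards the front of the unit (about towards the robot). The four capped line positions are at -1.2, -0.6, 0.6 and 1.2; stops at -1.5 and 1.5. Friction holds the dial wherever it is left; turning it takes about 1.5 to 2.5 N at the tab. It starts somewhere between the two middle caps.
- dial_center (a point): centre of the top of the grey dial (140 mm across, top 56 mm above the bench), on its vertical turning axis. The dial lies on a fixed round white unit 260 mm across with its deck 45 mm above the bench; a flat hub 40 mm across rises 6 mm above the dial. x points outwards along the tab and turns with the dial, z up.
- tab_top (a point): middle of the top of the red upright tab on the dial, 93 mm above the bench, 50 mm out from the dial's axis. The tab is 34 mm long radially (33 to 67 mm from the axis), 16 mm thick, and rises 37 mm above the dial. x points outwards, y the way the tab moves as the joint grows. Beside it only the hub rises above the dial's top.
- pointer (a point): the spot the red pointer indicates: on the tab's radial line, 100 mm from the dial's axis, at the height of the cap tops. The painted pointer itself lies on the dial's rim below the tab, ending 82 mm from the axis.
- yellow_cap: the wanted line's yellow cap: fixed round disc 32 mm across and 8 mm thick on the deck of the selector unit, 100 mm from the dial's axis; which coloured cap marks which position changes. Origin at the centre of its underside, 45 mm above the bench.
- blue_cap: another line's blue cap: fixed round disc 32 mm across and 8 mm thick on the deck of the selector unit, 100 mm from the dial's axis; which coloured cap marks which position changes. Origin at the centre of its underside, 45 mm above the bench.
- green_cap: another line's green cap: fixed round disc 32 mm across and 8 mm thick on the deck of the selector unit, 100 mm from the dial's axis; which coloured cap marks which position changes. Origin at the centre of its underside, 45 mm above the bench.
- black_cap: another line's black cap: fixed round disc 32 mm across and 8 mm thick on the deck of the selector unit, 100 mm from the dial's axis; which coloured cap marks which position changes. Origin at the centre of its underside, 45 mm above the bench.
- confirm_top (a point): centre of the top of the orange confirm button, 36 mm across, in a black housing on a fixed white box (100 x 90 mm, 35 mm tall) to the right of the selector. It is pressed straight down.
- confirm (a joint): how far the confirm button is pressed, in m: 0 is up, 0.006 fully down, which takes 5 N; it springs back when let go.
- vial_a: amber vial with a white lid, 26 mm across, 55 tall, loose, standing on the bench; origin at the centre of its underside. To be left alone.
- vial_b: amber vial with a blue lid, 26 mm across, 55 tall, loose, standing on the bench; origin at the centre of its underside. To be left alone.
- jar: clear jar with a yellow lid, 60 mm across, 70 tall, loose, standing on the bench; origin at the centre of its underside. To be left alone.
- bottle: white bottle with a blue lid, 60 mm across, 130 tall, loose, standing on the bench; origin at the centre of its underside. To be left alone.
- clamp: black block clamp with an upright steel screw and round black knob, 50 x 22 mm, 58 tall, loose, standing on the bench; origin at the centre of its underside. To be left alone.
- coupling: blue hose coupling with a white spigot, 26 mm across, 40 tall, loose, standing on the bench; origin at the centre of its underside. To be left alone.
- cup: small steel beaker, 60 mm across, 60 tall, loose, standing on the bench; origin at the centre of its underside. To be left alone.
Mind the look-alikes: they are no part of the job. What is shaped like the part that bears confirm_top but pink or purple is not meant.

How it is judged (in metres and radians):
On the way, in this order (a step that is already met when the one before it is completed fails the run):
1. the selector has come to rest pointing at the yellow cap (horizontal distance between pointer and yellow_cap below 0.012 m and velocity of joint selector between -0.1 and 0.1 rad/s), for 0.3 s.
2. the confirm button is pressed right down (value of joint confirm above 0.0045 m), for 0.05 s.
At the end, for the whole second after the job is handed in: The pointer's spot is within 12 mm (horizontally) of the yellow cap's centre with the dial at rest, the confirm button has been pressed (over 4.5 of its 6 mm) after that and is up again (within 1.5 mm), and no loose thing is more than 30 mm from where it stood (all of step 1 and value of joint confirm below 0.0015 m and distance of each of vial_a, vial_b, jar, bottle, clamp, coupling, cup from where it was at the start of the episode below 0.03 m); the robot touches nothing.
It fails at once if the confirm button is pressed (over 3 mm) while the pointer is not within 12 mm of the yellow cap (value of joint confirm above 0.003 m and not (horizontal distance between pointer and yellow_cap below 0.012 m)).
It fails at once if the tab is pinched: the fingers press its front and rear faces at once with more than 2 N each (contact force between the fingers and selector_c2 above 2 N and contact force between the fingers and selector_c3 above 2 N).
It fails at once if a loose thing is lifted, carried or pushed more than 30 mm, or tipped over (distance of any of vial_a, vial_b, jar, bottle, clamp, coupling, cup from where it was at the start of the episode above 0.03 m or angle between any of vial_a, vial_b, jar, bottle, clamp, coupling, cup's own z axis and vertical above 0.5 rad).
It also fails if it takes over 48 s, if anything falls off the work surface, if the arm or the gripper's body presses on something with over 40 N, if the wrist force passes 120 N, or if a joint passes its speed limit or range.

### The arm

A 6-joint arm with a two-finger parallel gripper is mounted at the origin on the work surface. World frame = base frame: x ahead of the robot, y to its left, z up, the work surface at z = 0. Lengths are in mm, angles in rad, forces in N, time in s.
With the tool pointing down it reaches from about 300 to 1000 mm from the base axis. Payload 5.1 kg.
Tool frame: the origin (TCP) lies at the very end of the fingers, on their centre line; the grasp point (between the pads) lies 19 mm behind it; z points along the fingers, y is the line along which they close (so a half turn about z gives the same grasp; the last joint's range is limited). The gripper opens to 95 mm and grips with 3 to 60 N. Pads are 20 mm wide; open, the fingers measure 119 mm over their backs; the gripper's body (75 mm by 180 mm) begins 59 mm behind the grasp point.
Start: joints at [-1.268, 0.124, 1.65, -0, 1.367, -0.083], TCP at [244.563, -602.224, 214.656] pointing down, gripper open.
Joint ranges: [-2.61, 2.61], [-1.02, 2.33], [0.03, 2.71], [-1.35, 4.49], [0.32, 2.68], [-2.91, 2.91]. Speed limits (rad/s): [2.57, 2.57, 3.14, 3.14, 3.14, 3.14].

### API

Orientations are given as a unit quaternion [w, x, y, z].
In Python, from cell import ctrl gives the robot as it stands. The module is installed in compiled form; this text tells all that it offers.
- The arm moves only by the tool send_rows, never from a script. Its argument "rows" is a list of rows, each a list of 7 numbers: the opening, from 0 (shut) to 1 (fully open), then the shift along the tool's x, y, z in units of 0.75 m (1.0 is 0.75 m), then the turn, a rotation vector about the tool's x, y, z in units of 0.5 rad (1.0 is 0.5 rad). A call has 1 to 20 rows; each row is the pose to reach, as a shift and turn from the pose commanded when the call began, along the tool's axes at that moment; what a row does not reach only later rows make up. A row lasts 1/12 s, in which the tool goes at most 41.7 mm and 7.16 degrees, less where a joint would pass 70% of its speed; a pose out of reach is approached as far as the arm can. A call with a number of a shift or a turn outside -1 to 1 is refused whole. A call with a gripper value outside its range is refused whole. The fingers move at their own pace and stop on an object; "grip_force" is the grip in N (left out, the last holds). Time passes only in rows, so rows that repeat a pose let the fingers close. It gives the time, the measured TCP pose, the force, the opening and the grip force at its end, in the units of the state.
- ctrl.get_obs(): the state, without advancing time (a new reading comes with each control period).
- ctrl.read_camera(name): name is "scene" or "side" or "wrist"; returns a dict with "color" (384x512x3 uint8, red, green, blue), "depth" (384x512 float32, mm along the optical axis (not along the pixel's ray), 0 where there is no reading), "K" (3x3 intrinsics, pixels), "k1" (the pictures are not rectified: a ray, as slopes to the right and down, at radius r is drawn at 1 + k1 r^2 times it, then the intrinsics apply), "extrinsics" (4x4, takes a point from world to camera coordinates). Camera axes: x right, y down, z forward; pixel columns grow to the right and rows downward; lengths in mm; the calibration is good to about 2 mm. A picture is of the moment at which its call begins.
- ctrl.sign_off(): hands the job in; it is judged then, once.
The state is a dict: "time": time; "q": joint angles; "dq": joint speeds; "joint_efforts": joint torques, N m; "tool_pos": TCP position; "orientation": TCP orientation; "wrist_force": force on the tool from outside, world axes, zero at the start; "ft_torque": the same for the moment, N m; "opening": opening from 0.0 (shut) to 1.0 (fully open); "finger_force": force on a finger pad.
Only numpy, scipy, OpenCV 4.12 (cv2) and the standard library are available. Lean on these libraries where they do the work, as an engineer would, in place of code of your own. Each camera call takes 0.05 s, during which the arm holds its last target. There are 200 camera calls.

## Working session

There is one attempt and no reset: what is moved stays moved. The work goes in short steps, Python scripts to look and compute and a tool call to move; the robot and the scene stay as the last step left them, time stands still between calls to the robot, and variables do not carry over. Pictures are saved under pics/ and viewed, at most 10 in all, crops included, and the job is handed in when it is done.

Besides the shell and the picture viewer there is one more tool, called after "Emit:" by a JSON object that holds its "op" and its "data", one argument or row to a line. send_rows: Moves the arm, as the interface text tells. Shifts and turns lie within -1 to 1; 1 stands for 0.75 m of shift or 0.5 rad of turn. Its arguments: {"type":"object","properties":{"rows":{"type":"array"},"grip_force":{"type":"number"}},"required":["rows"]}

```bash
mkdir -p pics; cat > h.py <<'E'
import numpy as np, cv2
from cell import ctrl
def cam(n):
    c=ctrl.read_camera(n); return c
def save(c,f): cv2.imwrite(f,c["color"][:,:,::-1])
def world(c,u,v,z):
    K=np.array(c["K"]);E=np.array(c["extrinsics"])
    d=np.array([(u-K[0,2])/K[0,0],(v-K[1,2])/K[1,1]]); s=d.copy()
    for _ in range(20): s=d/(1+c["k1"]*(s@s))
    R=E[:3,:3];o=-R.T@E[:3,3]; r=R.T@np.array([s[0],s[1],1])
    return o+r*(z-o[2])/r[2]
E
python3 - <<'E'
from h import *
a=cam("scene");b=cam("side");save(a,"pics/a.png");save(b,"pics/b.png")
for c in(a,b):
    E=np.array(c["extrinsics"]);print(-E[:3,:3].T@E[:3,3],c["k1"])
o=ctrl.get_obs();print(o["tool_pos"],o["orientation"],o["time"])
E
```

```text
[1640.83925097 -213.24859297  789.33171855] -0.06155661833878133
[-95.4169757  647.30780542 780.30360038] -0.011860301041234467
[ 244.42375316 -601.68392718  213.5260907 ] [-9.19855043e-04  9.81448869e-01  1.91721831e-01 -1.05357446e-04] 0.1
```

View pics/a.png

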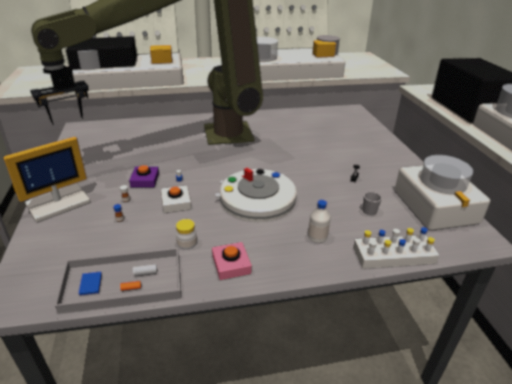

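View pics/b.png

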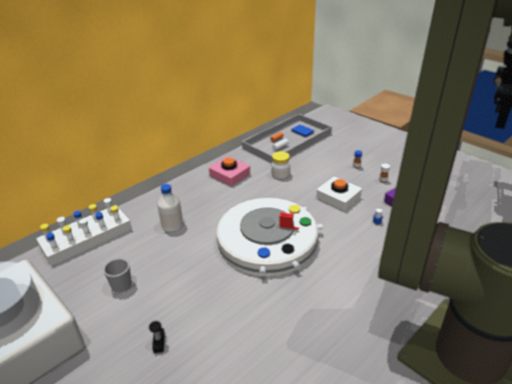

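The selector is near (258,190) in the scene view. The caps there are yellow (228,188), green (232,180), black (260,172) and blue (276,175), and the red tab is at (248,174). The white-box orange button is at (175,193), with a coupling just behind it at (180,175). In the side view the button is at (340,185) and the tab at (287,220).

```bash
cat > m.py <<'E'
from h import *
R={"yellow":(20,35,53),"green":(45,85,53),"blue":(100,130,53),"red":(0,4,93)}
def blobs(c,box,lo,hi,smin=120,vmin=60):
    x0,y0,x1,y1=box;h=cv2.cvtColor(c["color"],cv2.COLOR_RGB2HSV)[y0:y1,x0:x1]
    m=((h[...,0]>=lo)&(h[...,0]<=hi)&(h[...,1]>smin)&(h[...,2]>vmin)).astype(np.uint8)
    n,l,s,ce=cv2.connectedComponentsWithStats(m)
    i=1+np.argmax(s[1:,4]) if n>1 else None
    return None if i is None else (ce[i]+[x0,y0],s[i,4],l==i)
E
python3 - <<'E'
from m import *
for n,sb,bb in(("scene",(215,160,305,220),(160,170,196,215)),("side",(210,190,325,280),(315,170,365,210))):
    c=cam(n);P={}
    for k,(lo,hi,z) in R.items():
        r=blobs(c,sb,lo,hi)
        if r: P[k]=world(c,*r[0],z);print(n,k,r[0].round(1),r[1],P[k].round(1))
    r=blobs(c,bb,0,18,130,90);print("btn",r[0],r[1],[world(c,*r[0],z).round(1) for z in(40,50,60)])
    # centre from yellow, green, blue circle, known r=100: circumcentre
    p=np.array([P[k][:2] for k in("yellow","green","blue")]);A=2*(p[1:]-p[0]);b=(p[1:]**2).sum(1)-(p[0]**2).sum()
    q=np.linalg.solve(A,b);print("centre",q,np.linalg.norm(p-q,axis=1),np.degrees(0)+np.arctan2(*(p-q).T[::-1]))
    t=P["red"][:2]-q;print("tab",np.hypot(*t),np.arctan2(t[1],t[0]))
E
```

```text
scene yellow [228.4 188.3] 29 [529.7 -73.7  53. ]
scene green [231.7 179.1] 15 [474.1 -54.5  53. ]
scene blue [275.4 174.6] 21 [470.3 101.4  53. ]
scene red [248.1 174.1] 89 [515.9  -4.7  93. ]
btn [174.30769231 190.4       ] 65 [array([ 492.2, -251.7,   40. ]), array([ 507.6, -251.2,   50. ]), array([ 522.9, -250.7,   60. ])]
centre [532.63001299  24.95128182] [98.68644946 98.68644946 98.68644946] [-1.60046575 -2.20522103  2.25498959]
tab 34.075823878640584 -2.0848206425916453
side yellow [294.1 208.9] 56 [521.6 -65.8  53. ]
side green [304.9 221. ] 54 [467.4 -47.   53. ]
side blue [263.2 252. ] 82 [462.8 108.9  53. ]
side red [286.2 220.6] 201 [470.2  21.4  93. ]
btn [339.35714286 183.51190476] 84 [array([ 518.1, -260.3,   40. ]), array([ 509.8, -248.1,   50. ]), array([ 501.5, -235.8,   60. ])]
centre [525.50025833  32.7326247 ] [98.64679406 98.64679406 98.64679406] [-1.61015128 -2.20117648  2.25951385]
tab 56.44038582729055 -2.9390805881380038
```

Emit:
{"op": "send_rows", "data": {
  "rows": [
    [0, 0.529, -0.608, -0.155, 0, 0, 0],
    [0, 0.529, -0.608, -0.155, 0, 0, 0],
    [0, 0.529, -0.608, -0.155, 0, 0, 0],
    [0, 0.529, -0.608, -0.155, 0, 0, 0],
    [0, 0.529, -0.608, -0.155, 0, 0, 0],
    [0, 0.529, -0.608, -0.155, 0, 0, 0],
    [0, 0.529, -0.608, -0.155, 0, 0, 0],
    [0, 0.529, -0.608, -0.155, 0, 0, 0],
    [0, 0.529, -0.608, -0.155, 0, 0, 0],
    [0, 0.529, -0.608, -0.155, 0, 0, 0],
    [0, 0.529, -0.608, -0.155, 0, 0, 0],
    [0, 0.529, -0.608, -0.155, 0, 0, 0],
    [0, 0.529, -0.608, -0.155, 0, 0, 0],
    [0, 0.529, -0.608, -0.155, 0, 0, 0],
    [0, 0.529, -0.608, -0.155, 0, 0, 0],
    [0, 0.529, -0.608, -0.155, 0, 0, 0],
    [0, 0.529, -0.608, -0.155, 0, 0, 0],
    [0, 0.529, -0.608, -0.155, 0, 0, 0]
  ]
}}

```text
time: 1.7
tool_pos: [440.3, -30.6, 330.5]
orientation: [0.0, 0.981, 0.192, -0.0]
wrist_force: [0.3, -0.4, -0.7]
opening: 0.005
finger_force: 0.0
```

```bash
python3 - <<'E'
from m import *
c=cam("wrist");save(c,"pics/w1.png");E=np.array(c["extrinsics"]);print(-E[:3,:3].T@E[:3,3],E[2,:3],c["k1"])
o=ctrl.get_obs();print(o["tool_pos"],o["orientation"],o["time"],o["opening"])
E
```

```text
[507.13445355  -2.58494558 501.42139523] [-0.23800867 -0.09462668 -0.96664247] -0.004159221635910962
[440.18168387 -31.16020425 330.33930636] [ 3.63039862e-05  9.81548508e-01  1.91212639e-01 -5.01443530e-04] 1.75 0.00790109093576533
```

View pics/w1.png

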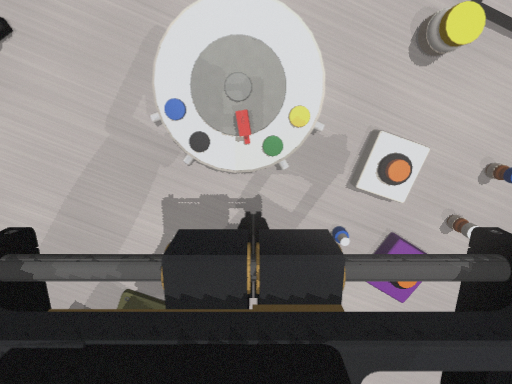

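The wrist view shows the dial hub at (238,87), the tab at (243,125) with its pointer at (246,139), the yellow cap at (300,116), green at (272,146), and the orange button at (398,170).

```bash
cat > w.py <<'E'
from m import *
def run(btn=None,sb=(150,0,330,180)):
    c=cam("wrist");P={}
    for k,(lo,hi,z) in R.items():
        r=blobs(c,sb,lo,hi)
        if r: P[k]=world(c,*r[0],z);print(k,r[0].round(1),r[1],P[k].round(1))
        if k=="red":
            ys,xs=np.nonzero(r[2]);print("minarearect",cv2.minAreaRect(np.c_[xs,ys].astype(np.float32)),sb)
    p=np.array([P[k][:2] for k in("yellow","green","blue")]);A=2*(p[1:]-p[0]);b=(p[1:]**2).sum(1)-(p[0]**2).sum()
    q=np.linalg.solve(A,b);a=np.arctan2(*(p-q).T[::-1]);print("centre",q,np.linalg.norm(p-q,axis=1),a)
    z0=np.mean(np.unwrap([a[0]-1.2,a[1]-.6,a[2]+1.2-2*np.pi]))
    t=P["red"][:2]-q;print("zero",z0,"tab",np.hypot(*t),"joint",(np.arctan2(t[1],t[0])-z0+np.pi)%(2*np.pi)-np.pi)
    if btn:
        r=blobs(c,btn,0,18,130,90);u,v=r[0].astype(int);E=np.array(c["extrinsics"])
        d=c["depth"][v-2:v+3,u-2:u+3];print("btn",r[0],r[1],"depth",np.median(d))
        for z in(40,50,60):
            w=world(c,*r[0],z);print(w.round(1),"optdepth",(E[:3]@np.r_[w,1])[2])
    return c
E
python3 -c "
from w import *
run((375,145,425,195))"
```

```text
yellow [298.9 116.3] 288 [524.7 -69.2  53. ]
blue [174.3 108.8] 318 [465. 107.  53.]
red [243.1 124. ] 277 [485.    3.4  93. ]
minarearect ((93.27027130126953, 126.62162017822266), (33.208595275878906, 11.507928848266602), 80.53767395019531) (150, 0, 330, 180)Traceback (most recent call last):
  File "<string>", line 3, in <module>
    run((375,145,425,195))
    ~~~^^^^^^^^^^^^^^^^^^^
  File "w.py", line 9, in run
    p=np.array([P[k][:2] for k in("yellow","green","blue")]);A=2*(p[1:]-p[0]);b=(p[1:]**2).sum(1)-(p[0]**2).sum()
                ~^^^
KeyError: 'green'
```

```bash
sed -i 's/"green":(45,85,53)/"green":(45,95,53)/; s/smin=120,vmin=60/smin=110,vmin=40/' m.py
python3 -c "
from w import *
run((375,145,425,195))"
```

```text
yellow [298.6 115.6] 326 [525.3 -68.6  53. ]
blue [174.2 108.7] 331 [465.2 106.8  53. ]
red [242.8 124. ] 334 [484.8   3.4  93. ]
minarearect ((93.05404663085938, 126.3243179321289), (33.53739547729492, 11.836727142333984), 80.53767395019531) (150, 0, 330, 180)Traceback (most recent call last):
  File "<string>", line 3, in <module>
    run((375,145,425,195))
    ~~~^^^^^^^^^^^^^^^^^^^
  File "w.py", line 9, in run
    p=np.array([P[k][:2] for k in("yellow","green","blue")]);A=2*(p[1:]-p[0]);b=(p[1:]**2).sum(1)-(p[0]**2).sum()
                ~^^^
KeyError: 'green'
```

```bash
grep -n green m.py; python3 -c "
from w import *
c=cam('wrist');print(c['color'][146,272],cv2.cvtColor(c['color'],cv2.COLOR_RGB2HSV)[146,268:277])"
```

```text
2:R={"yellow":(20,35,53),"green":(45,95,53),"blue":(100,130,53),"red":(0,4,93)}
[ 89 145  96] [[ 64 100 148]
 [ 64  94 149]
 [ 63  99 144]
 [ 64  97 147]
 [ 64  98 145]
 [ 63  97 147]
 [ 64  98 148]
 [ 65 100 146]
 [ 65  97 147]]
```

```bash
sed -i 's/smin=110/smin=80/' m.py
python3 -c "
from w import *
run((375,145,425,195))"
```

```text
yellow [298.3 115.7] 348 [525.2 -68.5  53. ]
green [272.  145.2] 291 [470.1 -49.2  53. ]
blue [174.  108.9] 348 [465. 107.  53.]
red [242.7 124.1] 363 [484.8   3.3  93. ]
minarearect ((92.97296905517578, 126.33784484863281), (34.19498825073242, 12.329923629760742), 80.53767395019531) (150, 0, 330, 180)
centre [529.12938358  30.87822253] [99.48482868 99.48482868 99.48482868] [-1.61011113 -2.20609681  2.2708818 ]
zero -2.8095038147607556 tab 52.19822002383453 joint 0.22346499021371358
btn [398.35638298 169.74734043] 376 depth 451.31836
[ 509.  -254.6   40. ] optdepth 469.07761420342774
[ 508.9 -249.2   50. ] optdepth 458.9112737066544
[ 508.9 -243.7   60. ] optdepth 448.7449332098811
```

```bash
cat > p.py <<'E'
from h import *
from scipy.spatial.transform import Rotation as Ro
C=np.array([529,31]);Z0=-2.81
def target(phi,d,z):
    a=phi+Z0;u=np.array([np.cos(a),np.sin(a)]);t=np.array([-u[1],u[0]])
    return np.r_[C+50*u-d*t,z],phi+Z0+np.pi
def rel(p,yaw,p0=None,y0=None):
    o=ctrl.get_obs();q=o["orientation"];M=Ro.from_quat([q[1],q[2],q[3],q[0]]).as_matrix()
    y=np.arctan2(M[1,0],M[0,0]); s=M.T@(np.array(p)-o["tool_pos"])/750
    return s.round(4),round(-(yaw-y)/.5,3)
E
python3 -c "
from p import *
for z in(200,72): print(rel(*target(.22,33,z)))"
```

```text
(array([ 0.0679, -0.0653,  0.174 ]), np.float64(-0.336))
(array([ 0.068 , -0.0652,  0.3447]), np.float64(-0.336))
```

Emit:
{"op": "send_rows", "data": {
  "rows": [
    [0, 0.068, -0.065, 0.17, 0, 0, -0.336],
    [0, 0.068, -0.065, 0.17, 0, 0, -0.336],
    [0, 0.068, -0.065, 0.17, 0, 0, -0.336],
    [0, 0.068, -0.065, 0.17, 0, 0, -0.336],
    [0, 0.068, -0.065, 0.17, 0, 0, -0.336],
    [0, 0.068, -0.065, 0.21, 0, 0, -0.336],
    [0, 0.068, -0.065, 0.25, 0, 0, -0.336],
    [0, 0.068, -0.065, 0.29, 0, 0, -0.336],
    [0, 0.068, -0.065, 0.32, 0, 0, -0.336],
    [0, 0.068, -0.065, 0.345, 0, 0, -0.336],
    [0, 0.068, -0.065, 0.345, 0, 0, -0.336],
    [0, 0.068, -0.065, 0.345, 0, 0, -0.336]
  ]
}}

```text
time: 2.95
tool_pos: [469.8, 33.0, 73.0]
orientation: [0.0, 0.962, 0.273, -0.0]
wrist_force: [-0.1, 0.5, 0.2]
opening: 0.004
finger_force: 0.0
```

```bash
python3 -c "
from p import *
save(cam('wrist'),'pics/w2.png')
print(rel(*target(.22,21,72)))
for f in np.linspace(.3,1.17,12): print(f.round(2),*rel(*target(f,20,72)))"
```

```text
(array([-0.0021,  0.0151,  0.0029]), np.float64(0.002))
0.3 [-0.004   0.0218  0.0029] -0.158
0.38 [-0.0055  0.0273  0.0029] -0.316
0.46 [-0.0065  0.0329  0.0029] -0.474
0.54 [-0.0071  0.0385  0.0029] -0.632
0.62 [-0.0072  0.0442  0.0029] -0.791
0.7 [-0.0069  0.0499  0.0029] -0.949
0.77 [-0.0062  0.0555  0.0029] -1.107
0.85 [-0.005   0.0611  0.0029] -1.265
0.93 [-0.0033  0.0665  0.0029] -1.423
1.01 [-0.0013  0.0718  0.0029] -1.581
1.09 [0.0012 0.0769 0.003 ] -1.74
1.17 [0.0041 0.0818 0.003 ] -1.898
```

View pics/w2.png

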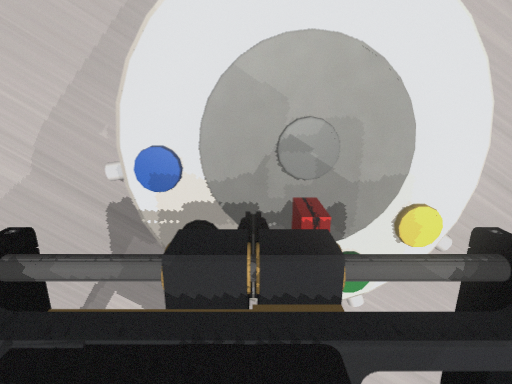

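The fingers, at about (253,235), stand beside the tab at (312,213) on its clockwise side. I'll push it round in two calls.

Emit:
{"op": "send_rows", "data": {
  "rows": [
    [0, -0.001, 0.008, 0.003, 0, 0, 0],
    [0, -0.002, 0.015, 0.003, 0, 0, 0],
    [0, -0.003, 0.018, 0.003, 0, 0, -0.08],
    [0, -0.004, 0.022, 0.003, 0, 0, -0.158],
    [0, -0.005, 0.025, 0.003, 0, 0, -0.237],
    [0, -0.0055, 0.027, 0.003, 0, 0, -0.316],
    [0, -0.006, 0.03, 0.003, 0, 0, -0.395],
    [0, -0.0065, 0.033, 0.003, 0, 0, -0.474],
    [0, -0.0068, 0.036, 0.003, 0, 0, -0.553],
    [0, -0.0071, 0.0385, 0.003, 0, 0, -0.632],
    [0, -0.0072, 0.0414, 0.003, 0, 0, -0.71],
    [0, -0.0072, 0.0442, 0.003, 0, 0, -0.791],
    [0, -0.007, 0.047, 0.003, 0, 0, -0.87],
    [0, -0.0069, 0.05, 0.003, 0, 0, -0.949]
  ]
}}

```text
time: 4.17
tool_pos: [485.3, -1.4, 71.2]
orientation: [0.0, 0.87, 0.493, 0.0]
wrist_force: [-2.0, -0.5, 1.2]
opening: 0.009
finger_force: 0.9
```

```bash
python3 -c "
from p import *
save(cam('wrist'),'pics/w3.png')
for f in np.linspace(.7,1.17,7): print(f.round(2),*rel(*target(f,20,72)))"
```

```text
0.7 [ 0.0003  0.0007 -0.001 ] -0.001
0.78 [-0.0015  0.006  -0.001 ] -0.158
0.86 [-0.003   0.0114 -0.001 ] -0.314
0.94 [-0.004   0.0169 -0.001 ] -0.471
1.01 [-0.0046  0.0225 -0.001 ] -0.628
1.09 [-0.0048  0.0282 -0.001 ] -0.784
1.17 [-0.0045  0.0338 -0.001 ] -0.941
```

View pics/w3.png

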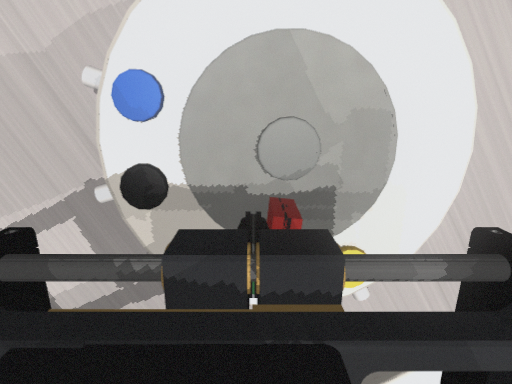

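The tab at (285,213) is now in contact with the fingers and turning. The yellow cap is at (355,265). I'll continue.

Emit:
{"op": "send_rows", "data": {
  "rows": [
    [0, -0.001, 0.003, -0.001, 0, 0, -0.08],
    [0, -0.0015, 0.006, -0.001, 0, 0, -0.158],
    [0, -0.0023, 0.009, -0.001, 0, 0, -0.237],
    [0, -0.003, 0.0114, -0.001, 0, 0, -0.314],
    [0, -0.0035, 0.014, -0.001, 0, 0, -0.392],
    [0, -0.004, 0.017, -0.001, 0, 0, -0.471],
    [0, -0.0043, 0.02, -0.001, 0, 0, -0.55],
    [0, -0.0046, 0.0225, -0.001, 0, 0, -0.628],
    [0, -0.0047, 0.0253, -0.001, 0, 0, -0.706],
    [0, -0.0048, 0.028, -0.001, 0, 0, -0.784],
    [0, -0.0047, 0.031, -0.001, 0, 0, -0.862],
    [0, -0.0045, 0.034, -0.001, 0, 0, -0.941],
    [0, -0.0045, 0.034, -0.001, 0, 0, -0.941]
  ]
}}

```text
time: 5.3
tool_pos: [505.5, -17.5, 71.5]
orientation: [0.001, 0.732, 0.681, 0.0]
wrist_force: [-1.0, -0.1, 0.6]
opening: 0.009
finger_force: 0.3
```

```bash
python3 -c "
from p import *
print(rel(*target(1.17,21,72)), rel(*target(1.17,35,72)), rel(*target(1.17,35,250)))
from scipy.spatial.transform import Rotation as R"
```

```text
(array([ 0.    , -0.0012, -0.0007]), np.float64(-0.007)) (array([-0.    , -0.0199, -0.0007]), np.float64(-0.007)) (array([-2.000e-04, -1.970e-02, -2.381e-01]), np.float64(-0.007))
```

Emit:
{"op": "send_rows", "data": {
  "rows": [
    [0, 0, -0.01, 0, 0, 0, 0],
    [0, 0, -0.02, 0, 0, 0, 0],
    [0, 0, -0.02, -0.05, 0, 0, 0],
    [0, 0, -0.02, -0.1, 0, 0, 0],
    [0, -0.03, -0.02, -0.15, 0, 0, 0],
    [0, -0.06, -0.02, -0.2, 0, 0, 0],
    [0, -0.08, -0.02, -0.24, 0, 0, 0],
    [0, -0.08, -0.02, -0.29, 0, 0, 0],
    [0, -0.08, -0.02, -0.34, 0, 0, 0],
    [0, -0.08, -0.02, -0.34, 0, 0, 0],
    [0, -0.08, -0.02, -0.34, 0, 0, 0]
  ]
}}

```text
time: 6.22
tool_pos: [486.2, -75.8, 329.3]
orientation: [0.003, 0.732, 0.681, 0.002]
wrist_force: [-0.1, -1.0, -1.0]
opening: 0.0
finger_force: 0.0
```

```bash
python3 -c "
from w import *
c=run(sb=(120,0,390,228));save(c,'pics/w4.png')"
```

```text
yellow [276.5 153.2] 313 [525.1 -68.6  53. ]
green [240. 143.] 289 [470.3 -48.9  53. ]
blue [226.7  30.8] 426 [464.9 107.   53. ]
red [274.2 122.9] 342 [520.9 -21.   93. ]
minarearect ((154.25819396972656, 125.15985107421875), (12.493931770324707, 34.13197326660156), 5.19442892074585) (120, 0, 390, 228)
centre [530.06116544  31.22728946] [99.98115746 99.98115746 99.98115746] [-1.62088761 -2.21123794  2.28117304]
zero -2.811379274776481 tab 53.02016949757355 joint 1.0676322306228343
```

View pics/w4.png

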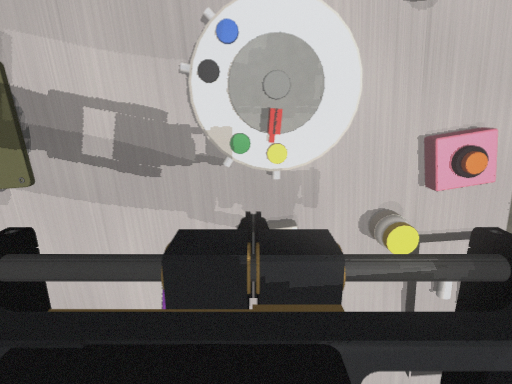

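The tab spans (268–282, 108–142), and the yellow cap is at (277,153). The left strip of the tab is its side face, which biases the centroid. I'll measure the brighter top face and the painted pointer separately.

```bash
python3 -c "
from w import *
c=cam('wrist');h=cv2.cvtColor(c['color'],cv2.COLOR_RGB2HSV)
for v in range(106,148,3):
    print(v,[(int(a),int(s)) if s>80 else 0 for a,s in zip(h[v,266:286,2],h[v,266:286,1])])
C=np.array([529.5,31])
for n,(lo,hi) in dict(tip=(272,284)).items():
  for v in range(110,140,6):
    xs=[u for u in range(274,290) if h[v,u,1]>110 and (h[v,u,0]<6 or h[v,u,0]>174)]
    print(v,xs,world(c,np.mean(xs),v,93)[:2]-C)
"
```

```text
106 [0, 0, 0, 0, 0, 0, 0, 0, 0, 0, 0, 0, 0, 0, 0, 0, 0, 0, 0, 0]
109 [0, 0, 0, 0, 0, 0, (180, 139), (209, 146), (210, 143), (208, 140), (204, 138), (205, 134), (205, 136), (206, 131), (203, 127), (206, 130), (195, 119), (193, 110), 0, 0]
112 [0, 0, 0, 0, 0, (115, 106), (186, 144), (213, 153), (214, 153), (212, 156), (213, 154), (189, 140), (180, 130), (201, 146), (213, 153), (214, 153), (211, 157), (206, 139), 0, 0]
115 [0, 0, 0, 0, 0, (157, 132), (200, 152), (212, 153), (214, 151), (194, 146), (168, 121), (189, 134), (191, 133), (200, 145), (213, 152), (214, 153), (213, 153), (192, 98), 0, 0]
118 [0, 0, 0, 0, 0, (157, 135), (200, 150), (213, 152), (213, 152), (193, 141), (172, 128), (198, 139), (212, 149), (213, 152), (212, 154), (214, 151), (212, 155), 0, 0, 0]
121 [0, 0, 0, 0, (119, 96), (187, 142), (213, 153), (213, 153), (212, 155), (192, 139), (177, 127), (200, 139), (213, 150), (213, 153), (214, 151), (214, 153), (203, 143), 0, 0, 0]
124 [0, 0, 0, 0, (116, 101), (188, 142), (214, 151), (215, 149), (214, 153), (193, 136), (175, 128), (159, 111), (190, 141), (214, 153), (214, 15
[... 706 characters left out ...]
213, 157), (214, 149), (214, 151), (215, 133), 0, 0, 0, 0, 0, 0, 0, 0, 0, 0]
142 [0, 0, 0, 0, 0, (204, 136), (214, 150), (213, 151), (215, 149), (214, 101), 0, 0, 0, 0, 0, 0, 0, 0, 0, 0]
145 [0, 0, 0, 0, 0, 0, 0, 0, (174, 111), (201, 123), (216, 123), (215, 123), (215, 126), (216, 124), (215, 125), (216, 123), (214, 117), (192, 88), 0, 0]
110 [274, 275, 276, 277, 278, 279, 280, 281, 282, 283] [ -4.03449164 -34.82591621]
116 [274, 275, 277, 278, 279, 280, 281, 282] [ -4.76332864 -42.61721664]
122 [274, 275, 277, 278, 279, 280, 281, 282] [ -5.16135041 -50.51154154]
128 [274, 275, 276, 278, 279, 280, 281] [ -6.48554527 -58.41925603]
134 [274, 275, 278, 279, 280, 281] [ -6.5384116  -66.50068551]
```

```bash
python3 -c "
from w import *
c=cam('wrist');C=np.array([529.7,31.1])
for u,v,z in((277.4,111,93),(276.5,121,93),(275.6,131,93),(273,137,56),(273,140,56),(273,142,56)):
    t=world(c,u,v,z)[:2]-C;print(np.hypot(*t),np.arctan2(t[1],t[0])+2.811)
b=(240,50,310,115);h=c['color'];save(c,'pics/x.png')
g=cv2.resize(c['color'][95:170,225:325],(800,600),interpolation=cv2.INTER_CUBIC);cv2.imwrite('pics/w5.png',g[:,:,::-1])"
```

```text
36.42660312070375 1.0423430167942658
49.49203277548507 1.0566220920095097
62.78450062012646 1.0650503278759045
74.0051932290804 1.0681406963416498
78.41567103708802 1.0747712087033972
81.37033208091172 1.0788088266800642
```

View pics/w5.png

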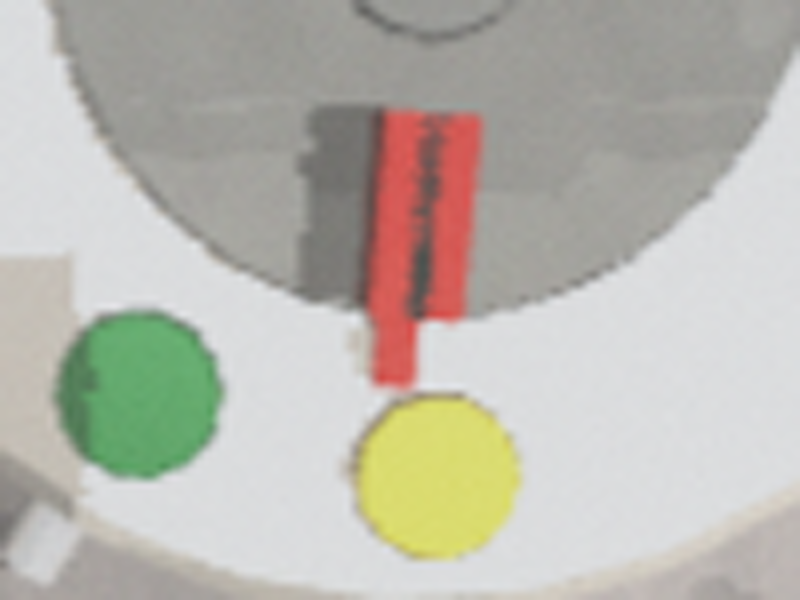

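The crop shows the tab pointing slightly left of the yellow cap (pointer end about (393,385), cap (438,475)). That puts the joint at about 1.07, and the cap is at 1.19–1.2. I'll come back and push the last 0.13 rad.

```bash
python3 -c "
from p import *
for f,d,z in((1.1,32,200),(1.1,32,72),(1.1,19,72),(1.1,15,72),(1.15,15,72),(1.195,15,72),(1.195,30,72)): print(f,d,z,*rel(*target(f,d,z)))"
```

```text
1.1 32 200 [0.0817 0.0022 0.1651] 0.134
1.1 32 72 [0.0816 0.0027 0.3357] 0.134
1.1 19 72 [0.0804 0.0199 0.3357] 0.134
1.1 15 72 [0.0801 0.0253 0.3357] 0.134
1.15 15 72 [0.0789 0.0286 0.3356] 0.034
1.195 15 72 [0.078  0.0316 0.3356] -0.056
1.195 30 72 [0.0775 0.0116 0.3357] -0.056
```

Emit:
{"op": "send_rows", "data": {
  "rows": [
    [0, 0.04, 0.002, 0.05, 0, 0, 0.134],
    [0, 0.082, 0.002, 0.09, 0, 0, 0.134],
    [0, 0.082, 0.002, 0.14, 0, 0, 0.134],
    [0, 0.082, 0.002, 0.19, 0, 0, 0.134],
    [0, 0.082, 0.002, 0.24, 0, 0, 0.134],
    [0, 0.082, 0.002, 0.29, 0, 0, 0.134],
    [0, 0.082, 0.003, 0.32, 0, 0, 0.134],
    [0, 0.082, 0.003, 0.336, 0, 0, 0.134],
    [0, 0.081, 0.012, 0.336, 0, 0, 0.134],
    [0, 0.0804, 0.02, 0.336, 0, 0, 0.134],
    [0, 0.0801, 0.0235, 0.336, 0, 0, 0.134],
    [0, 0.0798, 0.026, 0.336, 0, 0, 0.1],
    [0, 0.0789, 0.0286, 0.336, 0, 0, 0.034],
    [0, 0.0785, 0.03, 0.336, 0, 0, -0.01],
    [0, 0.078, 0.0316, 0.336, 0, 0, -0.056],
    [0, 0.078, 0.0316, 0.336, 0, 0, -0.056],
    [0, 0.078, 0.0316, 0.336, 0, 0, -0.056]
  ]
}}

```text
time: 7.78
tool_pos: [514.4, -19.0, 74.7]
orientation: [0.001, 0.723, 0.691, 0.001]
wrist_force: [-1.3, -0.4, 0.1]
opening: 0.005
finger_force: 0.3
```

Emit:
{"op": "send_rows", "data": {
  "rows": [
    [0, 0, -0.01, 0, 0, 0, 0],
    [0, 0, -0.02, 0, 0, 0, 0],
    [0, 0, -0.02, -0.05, 0, 0, 0],
    [0, 0, -0.02, -0.1, 0, 0, 0],
    [0, -0.03, -0.02, -0.15, 0, 0, 0],
    [0, -0.06, -0.02, -0.2, 0, 0, 0],
    [0, -0.08, -0.02, -0.24, 0, 0, 0],
    [0, -0.08, -0.02, -0.29, 0, 0, 0],
    [0, -0.08, -0.02, -0.34, 0, 0, 0],
    [0, -0.08, -0.02, -0.34, 0, 0, 0],
    [0, -0.08, -0.02, -0.34, 0, 0, 0]
  ]
}}

```text
time: 8.7
tool_pos: [496.5, -78.5, 331.9]
orientation: [0.003, 0.723, 0.691, 0.002]
wrist_force: [-0.1, 0.6, -1.2]
opening: 0.012
finger_force: 0.0
```

```bash
python3 -c "
from w import *
c=run(sb=(120,0,390,228))
g=cv2.resize(c['color'][0:228,100:404],(800,600),interpolation=cv2.INTER_CUBIC);cv2.imwrite('pics/w6.png',g[:,:,::-1])"
```

```text
yellow [270.  152.3] 307 [525.1 -68.8  53. ]
green [234.  141.2] 274 [470.6 -49.3  53. ]
blue [223.3  28.7] 422 [465.  107.2  53. ]
red [274.7 121.8] 361 [530.5 -21.5  93. ]
minarearect ((154.998046875, 123.9688720703125), (33.99616622924805, 12.350900650024414), 86.42366790771484) (120, 0, 390, 228)
centre [530.10374529  31.17049026] [100.05383391 100.05383391 100.05383391] [-1.620333   -2.20771001  2.27914527]
zero -2.8106943472323045 tab 52.62702162051662 joint 1.248084527298464
```

View pics/w6.png

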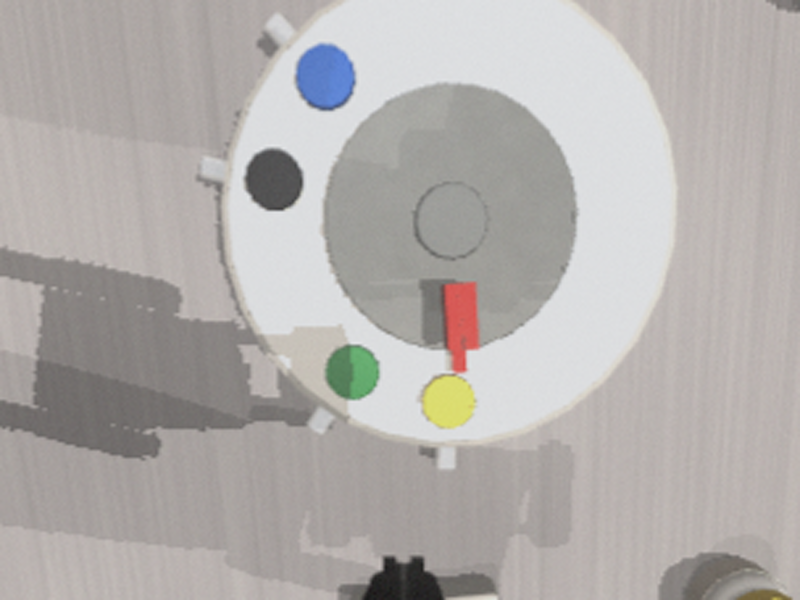

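The tab at (461,315) now points slightly past the yellow cap (448,402), by about 0.065 rad (roughly 6.5 mm). I'll nudge it back gently from the other side to centre it.

```bash
sed -i 's/C=np.array.*;Z0/C=np.array([529.8,31.1]);Z0/' p.py; python3 -c "
from p import *
for f,d,z in((1.25,-33,200),(1.25,-33,72),(1.25,-22,72)): print(f,d,z,*rel(*target(f,d,z)))"
```

```text
1.25 -33 200 [0.0834 0.0864 0.1724] -0.11
1.25 -33 72 [0.0835 0.0861 0.343 ] -0.11
1.25 -22 72 [0.0827 0.0715 0.343 ] -0.11
```

Emit:
{"op": "send_rows", "data": {
  "rows": [
    [0, 0.04, 0.04, 0, 0, 0, -0.11],
    [0, 0.083, 0.086, 0.03, 0, 0, -0.11],
    [0, 0.083, 0.086, 0.08, 0, 0, -0.11],
    [0, 0.083, 0.086, 0.13, 0, 0, -0.11],
    [0, 0.083, 0.086, 0.18, 0, 0, -0.11],
    [0, 0.083, 0.086, 0.23, 0, 0, -0.11],
    [0, 0.083, 0.086, 0.28, 0, 0, -0.11],
    [0, 0.083, 0.086, 0.32, 0, 0, -0.11],
    [0, 0.083, 0.086, 0.343, 0, 0, -0.11],
    [0, 0.083, 0.08, 0.343, 0, 0, -0.11],
    [0, 0.083, 0.073, 0.343, 0, 0, -0.11],
    [0, 0.083, 0.073, 0.343, 0, 0, -0.11],
    [0, 0.083, 0.073, 0.343, 0, 0, -0.11]
  ]
}}

```text
time: 9.83
tool_pos: [553.9, -18.4, 73.1]
orientation: [0.001, 0.703, 0.711, 0.001]
wrist_force: [0.1, -0.0, 1.2]
opening: 0.004
finger_force: 0.0
```

```bash
python3 -c "
from p import *
for i in range(4):
    cam('side');print(ctrl.get_obs()['tool_pos'],*rel(*target(1.195,-15.7,73)),*rel(*target(1.195,-30,73)))"
```

```text
[554.34326986 -18.49636229  73.44104325] [-0.0012 -0.0148  0.0005] 0.11 [-0.0023  0.0043  0.0006] 0.11
[554.49979583 -18.5175457   73.47420517] [-0.0012 -0.015   0.0006] 0.11 [-0.0023  0.0041  0.0006] 0.11
[554.41748187 -18.50307485  73.24774936] [-0.0012 -0.0149  0.0003] 0.11 [-0.0023  0.0042  0.0003] 0.11
[554.27789561 -18.50805699  72.95631898] [-0.0012 -0.0147 -0.0001] 0.11 [-0.0023  0.0044 -0.    ] 0.11
```

Emit:
{"op": "send_rows", "data": {
  "rows": [
    [0, 0, -0.004, 0, 0, 0, 0.02],
    [0, 0, -0.008, 0, 0, 0, 0.04],
    [0, -0.001, -0.01, 0, 0, 0, 0.07],
    [0, -0.001, -0.012, 0, 0, 0, 0.09],
    [0, -0.001, -0.0135, 0, 0, 0, 0.11],
    [0, -0.001, -0.0148, 0, 0, 0, 0.11],
    [0, -0.001, -0.0148, 0, 0, 0, 0.11],
    [0, -0.001, -0.0148, 0, 0, 0, 0.11]
  ]
}}

```text
time: 10.7
tool_pos: [542.4, -19.5, 71.7]
orientation: [0.0, 0.723, 0.691, 0.0]
wrist_force: [1.9, -1.4, 1.4]
opening: 0.006
finger_force: 1.0
```

Emit:
{"op": "send_rows", "data": {
  "rows": [
    [0, 0, 0.01, 0, 0, 0, 0],
    [0, 0, 0.02, 0, 0, 0, 0],
    [0, 0, 0.02, -0.05, 0, 0, 0],
    [0, 0, 0.02, -0.1, 0, 0, 0],
    [0, -0.03, 0.02, -0.15, 0, 0, 0],
    [0, -0.06, 0.02, -0.2, 0, 0, 0],
    [0, -0.08, 0.02, -0.24, 0, 0, 0],
    [0, -0.08, 0.02, -0.29, 0, 0, 0],
    [0, -0.08, 0.02, -0.34, 0, 0, 0],
    [0, -0.08, 0.02, -0.34, 0, 0, 0],
    [0, -0.08, 0.02, -0.34, 0, 0, 0]
  ]
}}

```text
time: 11.62
tool_pos: [556.1, -80.2, 329.7]
orientation: [0.002, 0.723, 0.691, 0.002]
wrist_force: [-0.9, 0.3, -0.1]
opening: 0.005
finger_force: 0.0
```

```bash
python3 -c "
from w import *
c=run(sb=(120,0,390,228))
g=cv2.resize(c['color'][0:228,100:404],(800,600),interpolation=cv2.INTER_CUBIC);cv2.imwrite('pics/w7.png',g[:,:,::-1])
from p import *
for p in((509,-245,150),(509,-245,70)): print(rel(p,0.6))"
```

```text
yellow [231.7 153.1] 315 [525.4 -68.6  53. ]
green [194.8 142.1] 290 [470.3 -49.3  53. ]
blue [180.6  29.2] 426 [465.1 107.   53. ]
red [228.2 122.5] 380 [526.2 -21.1  93. ]
minarearect ((108.0, 125.0), (34.0, 12.0), 90.0) (120, 0, 390, 228)
centre [529.3694279   30.91977472] [99.62052586 99.62052586 99.62052586] [-1.61115403 -2.20568063  2.27215539]
zero -2.8092881924537436 tab 52.16330332010017 joint 1.1776062821360576
(array([-0.2227, -0.0518,  0.2356]), np.float64(1.854))
(array([-0.2227, -0.0519,  0.3423]), np.float64(1.854))
```

View pics/w7.png

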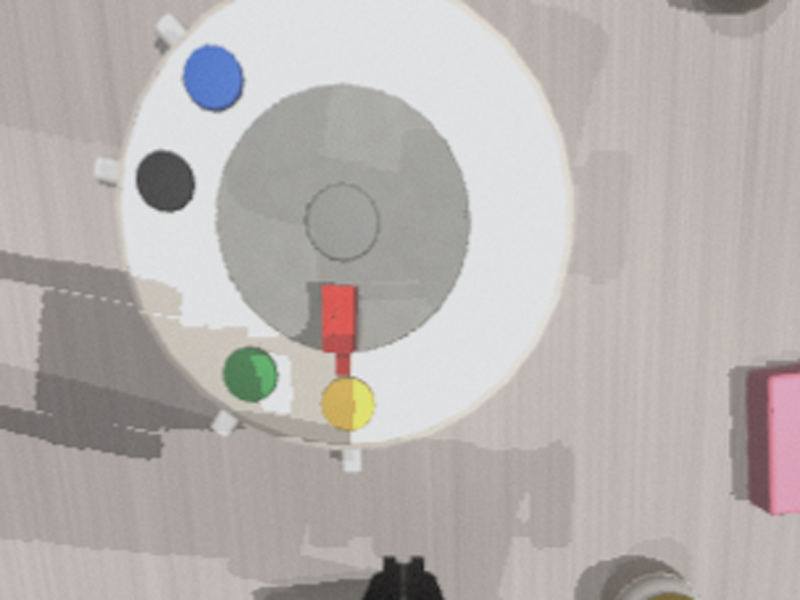

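The pointer (343,365) now points squarely at the yellow cap (348,403); the joint is about 1.18. Next I'll move above the orange button on the white box.

Emit:
{"op": "send_rows", "data": {
  "rows": [
    [0, -0.223, -0.052, 0, 0, 0, 0],
    [0, -0.223, -0.052, 0, 0, 0, 0],
    [0, -0.223, -0.052, 0, 0, 0, 0],
    [0, -0.223, -0.052, 0, 0, 0, 0],
    [0, -0.223, -0.052, 0, 0, 0, 0],
    [0, -0.223, -0.052, 0.05, 0, 0, 0],
    [0, -0.223, -0.052, 0.1, 0, 0, 0],
    [0, -0.223, -0.052, 0.15, 0, 0, 0],
    [0, -0.223, -0.052, 0.2, 0, 0, 0],
    [0, -0.223, -0.052, 0.25, 0, 0, 0],
    [0, -0.223, -0.052, 0.29, 0, 0, 0],
    [0, -0.223, -0.052, 0.32, 0, 0, 0],
    [0, -0.223, -0.052, 0.335, 0, 0, 0],
    [0, -0.223, -0.052, 0.335, 0, 0, 0]
  ]
}}

```text
time: 12.83
tool_pos: [505.2, -242.8, 69.9]
orientation: [-0.005, 0.722, 0.692, -0.001]
wrist_force: [-0.2, 0.3, 0.4]
opening: 0.006
finger_force: 0.0
```

```bash
python3 -c "
from p import *
c=cam('side');print(ctrl.get_obs()['tool_pos'],rel((510,-245,51),1.52))
g=cv2.resize(c['color'][120:240,280:440],(800,600),interpolation=cv2.INTER_CUBIC);cv2.imwrite('pics/s2.png',g[:,:,::-1])"
```

```text
[ 506.82542831 -243.87483676   72.69327142] (array([-0.0014,  0.0044,  0.0289]), np.float64(0.014))
```

View pics/s2.png

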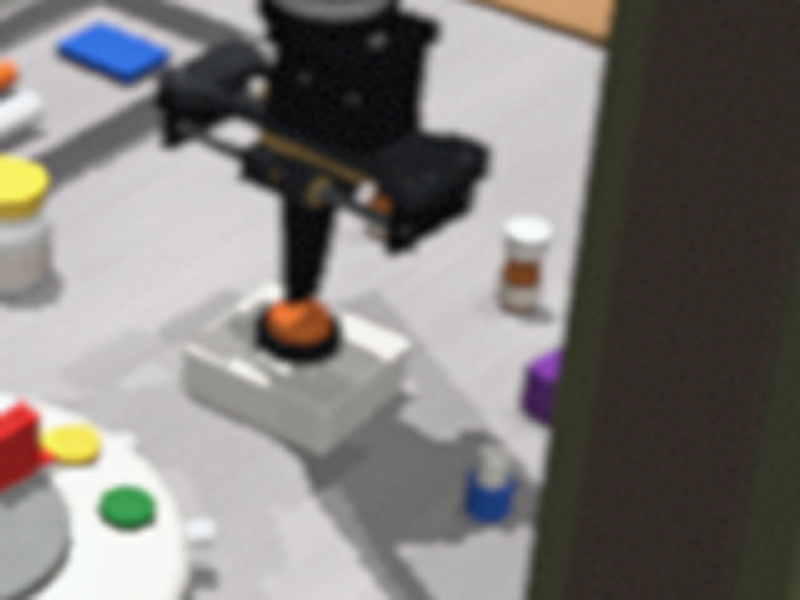

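The fingertip (300,295) is just above the orange button (300,322) on the white box. I'll press it.

Emit:
{"op": "send_rows", "data": {
  "rows": [
    [0, 0, 0.003, 0.005, 0, 0, 0],
    [0, 0, 0.004, 0.01, 0, 0, 0],
    [0, 0, 0.004, 0.015, 0, 0, 0],
    [0, 0, 0.004, 0.019, 0, 0, 0],
    [0, 0, 0.004, 0.022, 0, 0, 0],
    [0, 0, 0.004, 0.024, 0, 0, 0],
    [0, 0, 0.004, 0.024, 0, 0, 0]
  ]
}}

```text
time: 13.47
tool_pos: [511.2, -245.4, 57.2]
orientation: [0.0, 0.723, 0.691, 0.0]
wrist_force: [-0.6, -0.0, 2.3]
opening: 0.003
finger_force: 0.7
```

Emit:
{"op": "send_rows", "data": {
  "rows": [
    [0, 0, 0, 0.003, 0, 0, 0],
    [0, 0, 0, 0.006, 0, 0, 0],
    [0, 0, 0, 0.007, 0, 0, 0],
    [0, 0, 0, 0.007, 0, 0, 0]
  ]
}}

```text
time: 13.8
tool_pos: [511.4, -245.6, 52.3]
orientation: [0.0, 0.722, 0.691, 0.0]
wrist_force: [-0.4, 0.2, 4.9]
opening: 0.006
finger_force: 2.1
```

Emit:
{"op": "send_rows", "data": {
  "rows": [
    [0, 0, 0, 0.0015, 0, 0, 0],
    [0, 0, 0, 0.003, 0, 0, 0],
    [0, 0, 0, 0.003, 0, 0, 0]
  ]
}}

```text
time: 14.05
tool_pos: [511.5, -245.5, 51.2]
orientation: [0.0, 0.722, 0.691, -0.0]
wrist_force: [-4.3, 1.8, 10.7]
opening: 0.003
finger_force: 5.4
```

The force passed 5 N and the button is on its stop. I'll release it and retreat.

Emit:
{"op": "send_rows", "data": {
  "rows": [
    [0, 0, 0, -0.02, 0, 0, 0],
    [0, 0, 0, -0.06, 0, 0, 0],
    [0, 0, 0, -0.11, 0, 0, 0],
    [0, 0, 0, -0.16, 0, 0, 0],
    [0, 0, 0, -0.21, 0, 0, 0],
    [0, 0, 0, -0.26, 0, 0, 0],
    [0, 0, 0, -0.31, 0, 0, 0],
    [0, 0, 0, -0.36, 0, 0, 0],
    [0, 0, 0, -0.36, 0, 0, 0],
    [0, 0, 0, -0.36, 0, 0, 0],
    [0, 0, 0, -0.36, 0, 0, 0]
  ]
}}

```text
time: 14.97
tool_pos: [511.0, -245.2, 318.4]
orientation: [-0.001, 0.722, 0.691, -0.0]
wrist_force: [-0.9, -0.0, -1.0]
opening: 0.003
finger_force: 0.0
```

```bash
python3 -c "
from m import *
c=cam('side');r=blobs(c,(260,195,300,235),0,4);print(r[0]);r=blobs(c,(315,170,365,210),0,18,130,90);print(r[0],r[1])
print(ctrl.sign_off())"
```

```text
[281.12755102 209.43367347]
[339.58888889 183.57777778] 90
the job is handed in; nothing more can be done
None
```

The job is handed in: the selector points at the yellow cap, measured at about 1.18 rad against the cap's 1.2; the orange confirm button was then pressed to its stop and has sprung back, and the arm touched nothing else that I could see (no verdict was returned).

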